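# Load the desk carousel and index it one click

### The job

Stand the glue stick upright in the orange cup of the desk carousel and press it gently down until the sprung seat hidden in the cup clicks down; how deep the seat lies differs each time, so feel for it and never bear down hard (stay under 20 N). Then turn the carousel by its blue grip one click counterclockwise (seen from above), no further, let it rest in that click and let go of everything, leaving the other things on the desk where they are.

Things in the scene. Friction and masses are not known exactly. Their poses are not given: they have to be found in the camera images.
- stick_center (a point): Centre of the glue stick, half-way up (44.5 mm above its foot). White round stick with a yellow band, 26 mm in diameter, 89 mm tall, about 36 g, standing upright on the desk; z is its long axis. Grip it in its upper third: its foot sinks up to 38 mm into the cup.
- carousel: Fixed foot of the carousel: grey disc, 216 mm across, 11 mm high; origin at its underside's centre, on the wheel's upright axis. Orange loading mark on its -x rim. The white wheel has six cups (35 mm outer diameter) 65 mm from the axis, every 60 degrees; the orange one starts at the mark, it and its neighbours empty, the three opposite hold two batteries and a lip balm, loose, up to 26 mm above the mouths.
- pocket_mouth (a point): Centre of the orange cup's mouth (moves with the wheel), 62 mm above the desk. Straight bore of 28.6 mm, 42 mm deep, wall 3 mm. z is up, x points to the wheel's axis. Inside is a black seat disc whose rest height is hidden: its top lies 13 to 31 mm below the mouth.
- knob_grip (a point): Middle of the blue bar grip on top of the hub, on the wheel's axis, 114 mm above the desk. The bar is 44 mm long along this frame's x (which points away from the orange cup), 14 mm wide along y, 34 mm tall (17 mm above and below this point). It turns with the wheel.
- wheel (a joint): Angle of the wheel, rad: about 0 at the start with the orange cup at the loading mark, growing counterclockwise seen from above. It clicks into place every 1.047 rad (60 degrees); a spring detent holds it there with up to about 0.13 N m, and past the half-way angle pulls it into the next click.
- seat (a joint): How far the seat in the orange cup is pressed below its rest height, m: 0 up, 0.007 clicked down. It gives way with a click at a push of about 10 N, less and less is needed down to 3.5 mm, from where it snaps down by itself to 0.007 onto a hard stop and stays. The stick's weight does not move it.
- staple_box: Small tan cardboard box of staples, 30x52x21 mm, loose on the desk; origin at the centre of its underside. A bystander.
- washi_1: Brown-pink roll of paper tape, 37 mm across, 15 mm high, loose on the desk; origin at the centre of its underside. A bystander.
Things that resemble listed ones, but are neither listed nor needed, are in the scene too. What is shaped like the part that bears stick_center but purple is not meant.

How it is judged (in metres and radians):
On the way, in this order (a step that is already met when the one before it is completed fails the run):
1. the glue stick stands in the orange cup, still at the loading mark, and the seat has clicked down under it (value of joint seat above 0.005 m and horizontal distance between stick_center and pocket_mouth below 0.008 m and z of stick_center in the frame of pocket_mouth below 0.03 m and angle between stick_center's own z axis and vertical below 0.2 rad and value of joint wheel below 0.25 rad), for 0.2 s.
2. the wheel has been turned into the next click (value of joint wheel between 0.97 and 1.12 rad), for 0.2 s.
At the end, for the whole second after the job is handed in: The wheel rests one click on (1.047 rad, within about 0.075), the seat is clicked down (over 5 mm), and the released glue stick stands in the orange cup: its centre within 8 mm sideways of the cup's mouth and less than 30 mm above it, tilted less than 0.2 rad (all of step 2 and value of joint seat above 0.005 m and horizontal distance between stick_center and pocket_mouth below 0.008 m and z of stick_center in the frame of pocket_mouth below 0.03 m and angle between stick_center's own z axis and vertical below 0.2 rad and velocity of joint wheel between -0.05 and 0.05 rad/s and contact force between glue_stick and the fingers below 0.1 N); the robot touches nothing.
It fails at once if the glue stick is pushed against the carousel with more than 20 N (contact force between glue_stick and carousel above 20 N).
It fails at once if the wheel is turned away from the loading mark before the seat has clicked down (value of joint wheel above 0.45 rad and value of joint seat below 0.004 m).
It fails at once if the wheel is turned beyond the next click, or the wrong way (value of joint wheel above 1.4 rad or value of joint wheel below -0.4 rad).
It fails at once if the seat is pressed down by something other than the glue stick (value of joint seat above 0.004 m and horizontal distance between stick_center and pocket_mouth above 0.015 m).
It fails at once if a bystander is pushed away (distance of any of staple_box, washi_1 from where it was at the start of the episode above 0.03 m).
It also fails if it takes over 61 s, if anything falls off the work surface, if the arm or the gripper's body presses on something with over 40 N, if the wrist force passes 120 N, or if a joint passes its speed limit or range.

### The arm

A 6-joint arm with a two-finger parallel gripper is mounted at the origin on a cart in front of the work surface, level with it; the furniture and walls round the work are solid. World frame = base frame: x ahead of the robot, y to its left, z up, the work surface at z = 0. Lengths are in mm, angles in rad, forces in N, time in s.
With the tool pointing down it reaches from about 300 to 850 mm from the base axis. Payload 5.4 kg.
Tool frame: the origin (TCP) lies at the very end of the fingers, on their centre line; the grasp point (between the pads) lies arm.tcp_to_grasp behind it (arm.tcp_to_grasp is the distance from the TCP to the grasp point, in mm); z points along the fingers, y is the line along which they close (so a half turn about z gives the same grasp; the last joint's range is limited). The gripper opens to 85 mm and grips with 20 to 120 N. Pads are 22 mm wide; open, the fingers measure 114 mm over their backs; the gripper's body (76 mm by 85 mm) begins 54 mm behind the grasp point. The pads swing forward as they close: fully open they stand 13 mm farther back than shut.
Start: joints at [1.029, 0.158, 1.597, -0, 1.386, -0.21], TCP at [187.313, 543.618, 231.299] pointing down, gripper open.
Joint ranges: [-2.91, 2.91], [-0.94, 2.29], [0.18, 2.7], [-1.29, 4.43], [0.17, 2.64], [-3, 3]. Speed limits (rad/s): [2.57, 2.57, 3.14, 3.14, 3.14, 3.14].

### API

Orientations are given as a 3x3 rotation matrix whose columns are the frame's x, y, z axes.
In Python, from rig import arm, camera gives the robot as it stands. The module is installed in compiled form; this text tells all that it offers.
- The arm moves only by the tool play_rows, never from a script. Its argument "motion" is a list of rows, each an object with "xyz": the shift along the world's x, y, z in cm, a list of three; "turn": the turn about the world's z in rad. A call has exactly 5 rows; each row shifts and turns the commanded pose from where the row before left it; what a row does not reach is not made up. A row lasts 1/8 s, in which the tool goes at most 62.5 mm and 10.7 degrees, less where a joint would pass 70% of its speed; a pose out of reach is approached as far as the arm can. A call with a gripper value outside its range is refused whole. "gripper" is the opening, from 0 (shut) to 1 (fully open), set as the call begins (left out, the last holds). The fingers move at their own pace and stop on an object; the grip force is fixed at half the most. Time passes only in rows, so rows that do not move let the fingers close, or fill a call up. It gives the time, the measured TCP pose, the force, the opening and the grip force at its end, in the units of the state.
- arm.get_obs(): the state, without advancing time (a new reading comes with each control period).
- camera(name): name is "side" or "top" or "wrist"; returns a dict with "color" (420x560x3 uint8, blue, green, red), "fov_y" (degrees; the focal length in pixels is half the picture's height over the tangent of half this angle, whatever the lens; pixels are square), "cx", "cy" (the principal point, pixels), "T" (4x4, takes a point from camera to world coordinates); the wrist camera has in their place "hand_eye" (4x4, takes a point from camera to tool coordinates, whose origin is the TCP and whose axes are the flange's). Camera axes: x right, y down, z forward; pixel columns grow to the right and rows downward; lengths in mm; the calibration is good to about 2 mm. The wrist camera is an equidistant fisheye: a pixel r from the principal point sees the ray r / f radians off the axis. A picture is of the moment at which its call begins: read the wrist's pose just before it. There is no depth.
- arm.finish_job(): hands the job in; it is judged then, once.
The state is a dict: "time": time; "joints": joint angles; "dq": joint speeds; "tau": joint torques, N m; "tool_pos": TCP position; "tcp_rot": TCP orientation; "ft_force": force on the tool from outside, world axes, zero at the start; "torque": the same for the moment, N m; "gripper_width": finger opening in mm; "grip_force": force on a finger pad.
Only numpy, scipy, OpenCV 4.12 (cv2) and the standard library are available. Lean on these libraries where they do the work, as an engineer would, in place of code of your own. Each camera call takes 0.05 s, during which the arm holds its last target. There are 200 camera calls.

## Working session

There is one attempt and no reset: what is moved stays moved. The work goes in short steps, Python scripts to look and compute and a tool call to move; the robot and the scene stay as the last step left them, time stands still between calls to the robot, and variables do not carry over. Pictures are saved under pics/ and viewed, at most 10 in all, crops included, and the job is handed in when it is done.

Besides the shell and the picture viewer there is one more tool, called after "Emit:" in YAML: its name, and indented under it one key for each argument. play_rows: Moves the arm, as the interface text tells. Its arguments: {"type":"object","properties":{"motion":{"type":"array","items":{"type":"object","properties":{"xyz":{"type":"array","items":{"type":"number"}},"turn":{"type":"number"}}}},"gripper":{"type":"number"}},"required":["motion"]}

```bash
mkdir -p pics
cat > h.py <<'E'
import numpy as np, cv2
from rig import arm, camera
def ray(c,u,v):
    f=210/np.tan(np.radians(c["fov_y"])/2)
    d=np.array([(u-c["cx"])/f,(v-c["cy"])/f,1.]); T=np.array(c["T"])
    return T[:3,3],T[:3,:3]@d
def atz(c,u,v,z):
    o,d=ray(c,u,v); return o+d*(z-o[2])/d[2]
def proj(c,p):
    f=210/np.tan(np.radians(c["fov_y"])/2); T=np.array(c["T"])
    q=T[:3,:3].T@(np.array(p)-T[:3,3]); return q[:2]/q[2]*f+[c["cx"],c["cy"]]
E
python3 - <<'E'
from h import *
import pickle
cs={n:camera(n) for n in("top","side")}
pickle.dump(cs,open("cs.pkl","wb"))
for n,c in cs.items():
    cv2.imwrite(f"pics/{n}0.png",c["color"]); print(n,c["fov_y"],c["cx"],c["cy"],np.round(c["T"],3).tolist())
print(arm.tcp_to_grasp,arm.get_obs())
E
```

```text
top 50.490024564227454 277.6261269048336 214.13570513616227 [[-0.009, -0.984, 0.179, 416.537], [-1.0, 0.009, 0.004, -122.631], [-0.005, -0.179, -0.984, 949.241], [0.0, 0.0, 0.0, 1.0]]
side 49.93173996926287 270.87133013425125 209.63118601807517 [[-0.977, -0.129, 0.168, 432.986], [-0.211, 0.645, -0.734, 511.903], [-0.013, -0.753, -0.658, 661.322], [0.0, 0.0, 0.0, 1.0]]
18.700000000000003 {'time': 0.1, 'joints': array([ 1.02891733e+00,  1.59009910e-01,  1.59811956e+00, -2.56076643e-05,
        1.38618364e+00, -2.10125532e-01]), 'dq': array([ 0.00126292,  0.00055356, -0.00203833, -0.00107356,  0.00093925,
        0.00065288]), 'tau': array([-1.97737554e-04, -3.96990180e+01, -3.32335746e+01, -2.13451344e-04,
        4.20587443e-03, -1.30414318e-05]), 'tool_pos': array([187.03280041, 543.15615338, 230.39529139]), 'tcp_rot': array([[-9.45474085e-01,  3.25696185e-01, -8.65754244e-04],
       [ 3.25697164e-01,  9.45472975e-01, -1.48696978e-03],
       [ 3.34246858e-04, -1.68786509e-03, -9.99998520e-01]]), 'ft_force': array([-0.21035774, -0.29007299,  0.34402787]), 'torque': array([-0.04278267,  0.04219621,  0.045109  ]), 'grip_force': 0.0, 'gripper_width': 85.40926001441866}
```

View pics/top0.png

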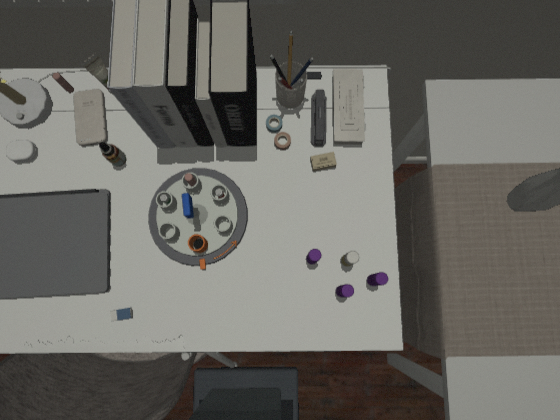

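View pics/side0.png

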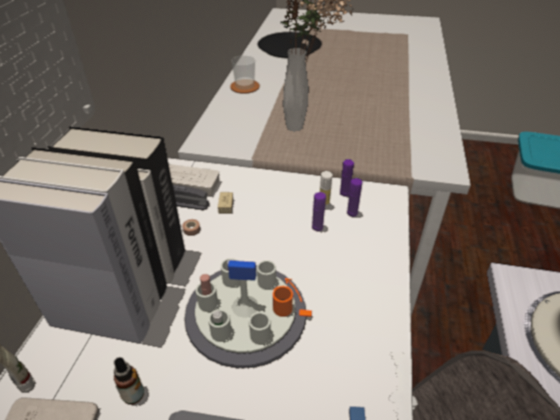

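Top view: the white stick with its yellow band is at about (352,258). The lookalikes are the purple sticks at (314,256), (346,291) and (378,279), and none of them is meant. The orange cup is at (198,243), the mark at (202,265) and the blue grip at (188,205). In the side view the white stick is at (326,183), the orange cup at (283,300) and the blue grip at (242,270). Next I'll look at close crops.

Run:
```python
from h import *
import pickle
cs=pickle.load(open("cs.pkl","rb"))
def crop(n,u,v,w,h,s): return cv2.resize(cs[n]["color"][v:v+h,u:u+w],None,fx=s,fy=s,interpolation=cv2.INTER_CUBIC)
a=np.hstack([crop("top",145,165,104,104,3.8461538),crop("top",300,235,100,75,4)[:, :400] if 0 else crop("top",300,235,100,100,4)])
cv2.imwrite("pics/c1.png",cv2.convertScaleAbs(a,alpha=1.4))
b=np.hstack([crop("side",180,245,140,120,400/140)[:342],crop("side",290,145,90,77,400/90)[:342]])
cv2.imwrite("pics/c2.png",cv2.convertScaleAbs(b,alpha=1.3)); print(a.shape,b.shape)
c=cs["top"]
print(proj(c,[0,0,0]), atz(c,352,258,89),atz(c,198,243,62),atz(c,198,216,11))
```

```text
(400, 800, 3) (342, 800, 3)
[218.59729792 515.32127853] [ 486.18753408 -261.94969336   89.        ] [521.17977946  40.74943932  62.        ] [585.30945903  51.50291937  11.        ]
```

View pics/c1.png

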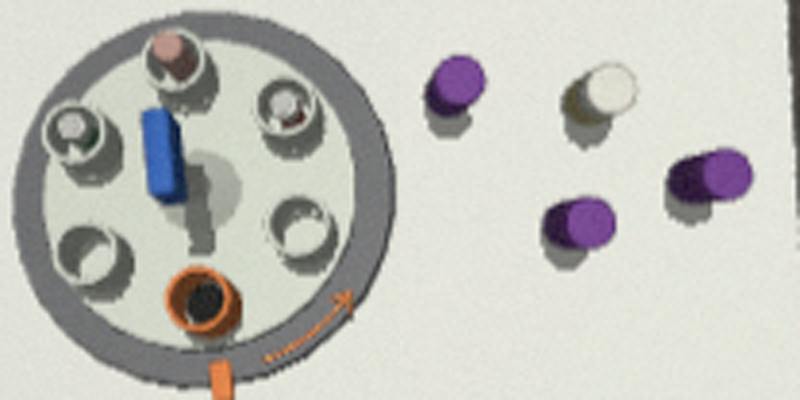

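View pics/c2.png

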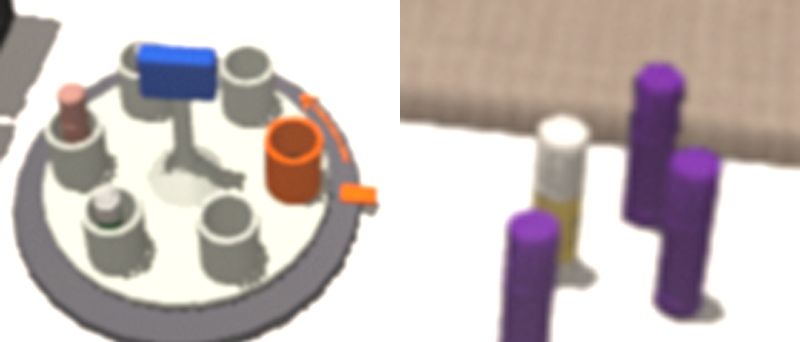

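Run:
```python
from h import *
import pickle
from scipy.optimize import least_squares
cs=pickle.load(open("cs.pkl","rb"));t,s=cs["top"],cs["side"]
def tri(a,b):
    return least_squares(lambda p:np.r_[proj(t,p)-a,proj(s,p)-b],[500,0,50])
for n,a,b,z in[("stick",(352.2,257),(326.5,174.7),89),("mouth",(197.2,242.8),(283.1,293.8),62)]:
    r=tri(a,b);print(n,r.x.round(1),r.fun.round(1),"top",atz(t,*a,z).round(1),"side",atz(s,*b,z).round(1))
for a in[(314.3,254.3),(347.8,290.3),(381.6,278.3)]:print("purple",atz(t,*a,89).round(1))
cen=atz(t,198.0,216.7,11);print("disc",cen.round(1))
# ellipse fit of disc by colour
print("mark",atz(t,145+221/3.846,165+363/3.846,11).round(1))
b=[(180,245)]
for n,c,z in[("topface L-far",(143,110),131),("R-far",(163,108),131),("R near",(172,200),131),("L near",(150,197),131)]:print(n,atz(t,145+c[0]/3.846,165+c[1]/3.846,z).round(1))
for c in[(139,48),(215,50),(215,98),(139,96)]:print("side",atz(s,180+c[0]/2.857,245+c[1]/2.857,131 if c[1]<60 else 97).round(1))
```

```text
stick [ 488.  -262.9   86.1] [ 0.   0.2 -0.2 -0. ] top [ 488.1 -262.4   89. ] side [ 487.3 -259.    89. ]
mouth [521.8  43.3  56.8] [ 0.   0.2 -0.2 -0. ] top [521.6  42.4  62. ] side [520.7  47.3  62. ]
purple [ 494.  -189.5   89. ]
purple [ 424.9 -251.6   89. ]
purple [ 447. -317.   89.]
disc [583.8  51.5  11. ]
mark [492.5  39.9  11. ]
topface L-far [606.9  60.1 131. ]
R-far [607.8  50.3 131. ]
R near [562.   44.7 131. ]
L near [563.6  55.4 131. ]
side [607.  56. 131.]
side [565.4  49.  131. ]
side [565.3  54.7  97. ]
side [607.9  61.9  97. ]
```

Emit:
play_rows:
  motion:
    - {"xyz": [2, -5.36, 0], "turn": 0.031}
    - {"xyz": [2, -5.36, 0], "turn": 0.031}
    - {"xyz": [2, -5.36, 0], "turn": 0.031}
    - {"xyz": [2, -5.36, 0], "turn": 0.031}
    - {"xyz": [2, -5.36, 0], "turn": 0.031}
  gripper: 0.6

```text
time: 0.72
tool_pos: [287.3, 273.9, 231.0]
tcp_rot: [[-0.985, 0.174, -0.0], [0.174, 0.985, -0.0], [-0.0, -0.0, -1.0]]
ft_force: [0.3, -0.7, 0.1]
gripper_width: 50.9
grip_force: 0.0
```

Emit:
play_rows:
  motion:
    - {"xyz": [2, -5.36, 0], "turn": 0.031}
    - {"xyz": [2, -5.36, 0], "turn": 0.031}
    - {"xyz": [2, -5.36, 0], "turn": 0.031}
    - {"xyz": [2, -5.36, 0], "turn": 0.031}
    - {"xyz": [2, -5.36, 0], "turn": 0.031}

```text
time: 1.35
tool_pos: [387.5, 5.8, 231.2]
tcp_rot: [[-1.0, 0.021, 0.0], [0.021, 1.0, 0.0], [-0.0, 0.0, -1.0]]
ft_force: [1.7, 0.2, 0.9]
gripper_width: 51.3
grip_force: 0.0
```

Emit:
play_rows:
  motion:
    - {"xyz": [2, -5.36, 0], "turn": 0.031}
    - {"xyz": [2, -5.36, 0], "turn": 0.031}
    - {"xyz": [2, -5.36, 0], "turn": 0.031}
    - {"xyz": [2, -5.36, 0], "turn": 0.031}
    - {"xyz": [2, -5.36, 0], "turn": 0.031}

```text
time: 1.98
tool_pos: [487.5, -262.1, 230.8]
tcp_rot: [[-0.991, -0.133, -0.0], [-0.133, 0.991, 0.001], [0.0, 0.001, -1.0]]
ft_force: [1.5, 0.8, 1.0]
gripper_width: 51.5
grip_force: 0.0
```

Emit:
play_rows:
  motion:
    - {"xyz": [0, 0, 0], "turn": 0}
    - {"xyz": [0, 0, 0], "turn": 0}
    - {"xyz": [0, 0, 0], "turn": 0}
    - {"xyz": [0, 0, 0], "turn": 0}
    - {"xyz": [0, 0, 0], "turn": 0}

```text
time: 2.6
tool_pos: [487.3, -259.8, 231.7]
tcp_rot: [[-0.991, -0.134, 0.0], [-0.134, 0.991, -0.0], [-0.0, -0.0, -1.0]]
ft_force: [0.2, 0.6, 0.1]
gripper_width: 51.3
grip_force: 0.0
```

```bash
cat >> h.py <<'E'
def wray(c,o,u,v):
    f=210/(np.radians(c["fov_y"])/2) if 0 else 210/np.tan(np.radians(c["fov_y"])/2)
    x,y=u-c["cx"],v-c["cy"]; r=np.hypot(x,y); th=r/f
    d=np.array([x/r*np.sin(th),y/r*np.sin(th),np.cos(th)]); H=np.array(c["hand_eye"]); R=np.array(o["tcp_rot"])
    return R@H[:3,3]+o["tool_pos"], R@H[:3,:3]@d
def watz(c,o,u,v,z):
    p,d=wray(c,o,u,v); return p+d*(z-p[2])/d[2]
def wproj(c,o,P):
    f=210/np.tan(np.radians(c["fov_y"])/2); H=np.array(c["hand_eye"]); R=np.array(o["tcp_rot"])
    q=H[:3,:3].T@(R.T@(np.array(P)-o["tool_pos"])-H[:3,3]); th=np.arctan2(np.hypot(*q[:2]),q[2])
    return q[:2]/np.hypot(*q[:2])*th*f+[c["cx"],c["cy"]]
def wpic(name):
    import pickle
    o=arm.get_obs(); c=camera("wrist"); cv2.imwrite(f"pics/{name}.png",c["color"]); pickle.dump((c,o),open(name+".pkl","wb"))
    print(o["time"],o["tool_pos"].round(1),np.degrees(np.arctan2(*o["tcp_rot"][1::-1,1])).round(2),o["tcp_rot"][:,2].round(4),o["gripper_width"].round(1),o["joints"].round(2),o["ft_force"].round(2)); return c,o
E
python3 - <<'E'
from h import *
c,o=wpic("w1")
print(c["fov_y"],c["cx"],c["cy"],np.round(c["hand_eye"],3).tolist())
print(wproj(c,o,[488,-261.5,89]))
E
```

```text
Traceback (most recent call last):
  File "h.py", line 26, in wpic
    print(o["time"],o["tool_pos"].round(1),np.degrees(np.arctan2(*o["tcp_rot"][1::-1,1])).round(2),o["tcp_rot"][:,2].round(4),o["gripper_width"].round(1),o["joints"].round(2),o["ft_force"].round(2)); return c,o
                                                                                                                              ^^^^^^^^^^^^^^^^^^^^^^^^
AttributeError: 'float' object has no attribute 'round'
```

View pics/w1.png

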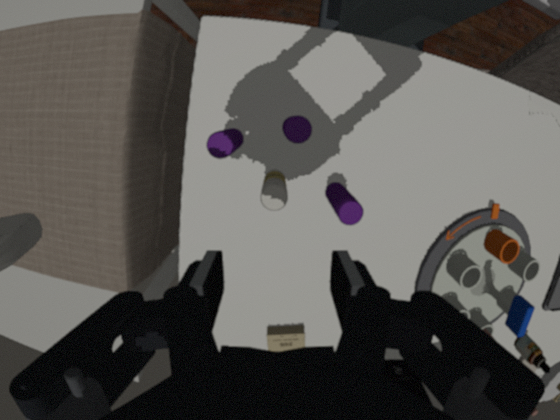

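The wrist view shows the white stick's top at about (273,199), between the purple ones at (224,143), (297,129) and (345,205). The open fingers are at u≈207 and u≈345.

```bash
sed -i 's/o\["gripper_width"\].round(1)/round(o["gripper_width"],1)/' h.py
python3 - <<'E'
from h import *
import pickle
c,o=pickle.load(open("w1.pkl","rb"))
print(c["fov_y"],c["cx"],c["cy"],np.round(c["hand_eye"],3).tolist(),o["tool_pos"])
print(wproj(c,o,[488,-261.5,89]),watz(c,o,273,199,89),watz(c,o,506,246,62))
# refine: fit circle of stick top
g=cv2.cvtColor(c["color"],cv2.COLOR_BGR2GRAY)[170:215,250:300]
cv2.imwrite("pics/w1c.png",cv2.resize(c["color"][165:220,240:310],None,fx=8,fy=8,interpolation=cv2.INTER_CUBIC))
E
```

```text
65.70646984690485 276.63920813117676 208.2621017408099 [[-0.001, -0.962, -0.272, 69.25], [1.0, -0.001, -0.002, 0.597], [0.001, -0.272, 0.962, -141.374], [0.0, 0.0, 0.0, 1.0]] [ 487.33313724 -259.82276329  231.65119874]
[274.6436684  196.76292758] [ 490.25379162 -262.69588714   89.        ] [516.52220911  34.45767136  62.        ]
```

View pics/w1c.png

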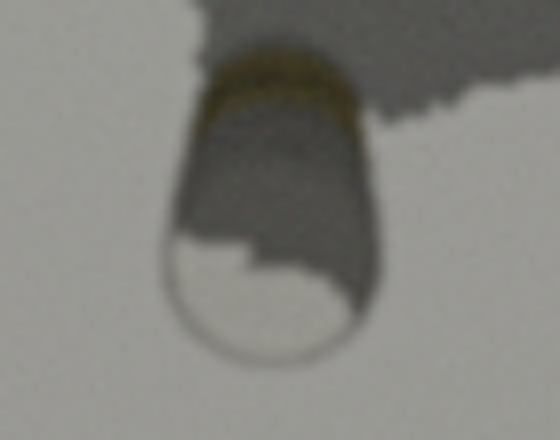

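Emit:
play_rows:
  motion:
    - {"xyz": [0.17, -0.18, -4], "turn": 0}
    - {"xyz": [0, 0, -4], "turn": 0}
    - {"xyz": [0, 0, -4], "turn": 0}
    - {"xyz": [0, 0, -3.6], "turn": 0}
    - {"xyz": [0, 0, -2], "turn": 0}

```text
time: 3.28
tool_pos: [488.0, -261.1, 53.1]
tcp_rot: [[-0.991, -0.133, -0.002], [-0.133, 0.991, 0.002], [0.002, 0.002, -1.0]]
ft_force: [-0.9, -0.4, 0.6]
gripper_width: 51.5
grip_force: 0.0
```

Emit:
play_rows:
  motion:
    - {"xyz": [0, 0, 0], "turn": 0}
    - {"xyz": [0, 0, 0], "turn": 0}
    - {"xyz": [0, 0, 0], "turn": 0}
    - {"xyz": [0, 0, 0], "turn": 0}
    - {"xyz": [0, 0, 0], "turn": 0}
  gripper: 0

```text
time: 3.9
tool_pos: [489.2, -262.4, 55.7]
tcp_rot: [[-0.991, -0.133, 0.001], [-0.133, 0.991, -0.0], [-0.0, -0.001, -1.0]]
ft_force: [-0.2, -0.1, -0.3]
gripper_width: 24.2
grip_force: 58.7
```

Emit:
play_rows:
  motion:
    - {"xyz": [0, 0, 4], "turn": 0}
    - {"xyz": [0, 0, 4], "turn": 0}
    - {"xyz": [0, 2, 3], "turn": 0}
    - {"xyz": [0.4, 4, 0], "turn": 0}
    - {"xyz": [0.4, 4, 0], "turn": 0}

```text
time: 4.53
tool_pos: [497.3, -161.5, 166.1]
tcp_rot: [[-0.991, -0.132, 0.001], [-0.132, 0.991, -0.001], [-0.001, -0.001, -1.0]]
ft_force: [1.3, -0.4, -0.4]
gripper_width: 24.2
grip_force: 58.9
```

Emit:
play_rows:
  motion:
    - {"xyz": [0.5, 5, 0], "turn": 0}
    - {"xyz": [0.5, 5, 0], "turn": 0}
    - {"xyz": [0.5, 5, 0], "turn": 0}
    - {"xyz": [0.5, 3.5, 0], "turn": 0}
    - {"xyz": [0.4, 2, 0], "turn": 0}

```text
time: 5.15
tool_pos: [520.9, 44.7, 165.4]
tcp_rot: [[-0.991, -0.135, 0.0], [-0.135, 0.991, 0.0], [-0.0, 0.0, -1.0]]
ft_force: [-0.0, -0.3, -0.9]
gripper_width: 24.0
grip_force: 58.9
```

Emit:
play_rows:
  motion:
    - {"xyz": [0, 0, 0], "turn": 0}
    - {"xyz": [0, 0, 0], "turn": 0}
    - {"xyz": [0, 0, 0], "turn": 0}
    - {"xyz": [0, 0, 0], "turn": 0}
    - {"xyz": [0, 0, 0], "turn": 0}

```text
time: 5.78
tool_pos: [521.0, 42.4, 165.3]
tcp_rot: [[-0.991, -0.132, -0.0], [-0.132, 0.991, -0.0], [0.0, -0.0, -1.0]]
ft_force: [-0.7, 0.2, -0.3]
gripper_width: 23.8
grip_force: 58.9
```

Run:
```python
from h import *
import pickle
c,o=wpic("w2")
cs={n:camera(n) for n in("top","side")}; pickle.dump(cs,open("cs2.pkl","wb"))
f=lambda im,u,v,w,h,s:cv2.resize(im[v:v+h,u:u+w],None,fx=s,fy=s,interpolation=cv2.INTER_CUBIC)
a=np.hstack([f(c["color"],190,90,160,240,2.5),f(cs["side"]["color"],220,200,100,150,4)])
cv2.imwrite("pics/w2c.png",cv2.convertScaleAbs(a,alpha=1.4)); print(a.shape)
p=o["tool_pos"]
for z in(55+34,-55):print(wproj(c,o,p+[0,0,z]))
print("mouth guess",wproj(c,o,[521.5,43,62]))
```

```text
5.775 [521.   42.4 165.3] 97.59 [-0.e+00 -1.e-04 -1.e+00] 23.8 [-0.15  0.08  1.81 -0.    1.24 -1.85] [-0.73  0.23 -0.29]
(600, 800, 3)
[274.83804393 418.8099425 ]
[276.27802608 228.82564599]
mouth guess [277.10653018 208.96854284]
```

View pics/w2c.png

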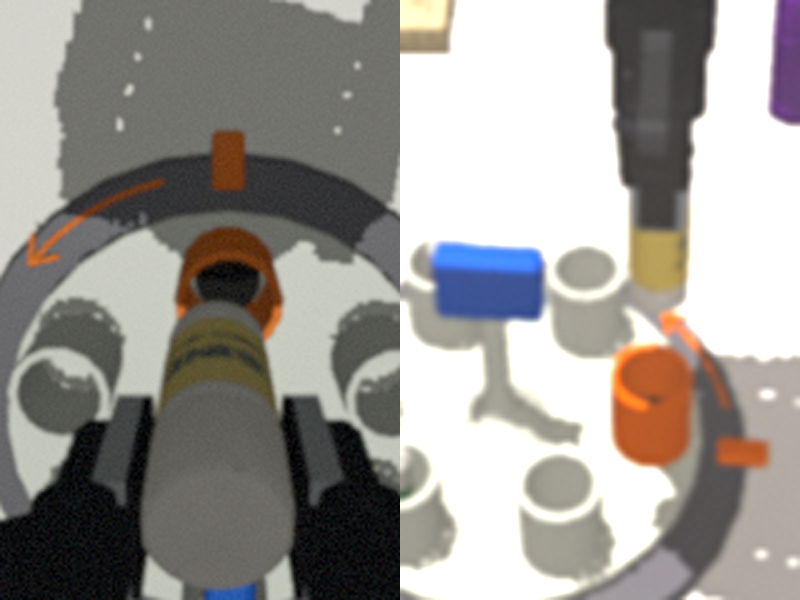

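The wrist crop shows the stick's foot just short of the cup and left of its centre. The cup spans crop x 177–283 and the foot centre is near x≈218. I'll fit the outlines numerically.

```bash
cat > fit.py <<'E'
from h import *
import pickle
from scipy.optimize import least_squares
th=np.linspace(0,2*np.pi,72)
def hull(P,x,y,r,z0,z1):
    q=np.array([P([x+r*np.cos(a),y+r*np.sin(a),z]) for z in(z0,z1) for a in th],np.float32)
    return cv2.convexHull(q.astype(np.float32))
def orange(im,box):
    h=cv2.cvtColor(im,cv2.COLOR_BGR2HSV); m=cv2.inRange(h,(3,150,50),(15,255,255)); M=np.zeros_like(m); u,v,w,hh=box; M[v:v+hh,u:u+w]=m[v:v+hh,u:u+w]; return M
def fitcup(P,M,sel,x0):
    ed=[]
    for v in np.where(M.any(1))[0]:
        c=np.where(M[v])[0]
        ed+=[(c[0]-.5,v),(c[-1]+.5,v)]
    for u in np.where(M.any(0))[0]:
        c=np.where(M[:,u])[0]
        ed+=[(u,c[0]-.5),(u,c[-1]+.5)]
    ed=np.array([e for e in ed if sel(*e)])
    def res(p):
        H=hull(P,p[0],p[1],17.5,12,62)
        return [cv2.pointPolygonTest(H,(float(a),float(b)),True) for a,b in ed]
    r=least_squares(res,x0,loss="soft_l1",f_scale=.5,diff_step=1e-4); return r.x.round(1),len(ed),np.sqrt(np.mean(np.array(res(r.x))**2)).round(2)
if __name__=="__main__":
    cs=pickle.load(open("cs.pkl","rb"))
    for n,box,in(("top",(184,230,27,24)),("side",(268,280,28,37))):
        c=cs[n]; print(n,fitcup(lambda p:proj(c,p),orange(c["color"],box),lambda u,v:True,[521,43]))
    c,o=pickle.load(open("w2.pkl","rb"))
    M=orange(c["color"],(250,175,60,60)); ys,xs=np.where(M); print(xs.min(),xs.max(),ys.min(),ys.max())
    print("wrist",fitcup(lambda p:wproj(c,o,p),M,lambda u,v:v<(205),[521,43]))
    # stick silhouette in wrist view: horizontal gradients per row
    g=cv2.GaussianBlur(cv2.cvtColor(c["color"],cv2.COLOR_BGR2GRAY),(3,3),0).astype(int)
    p=o["tool_pos"]
    H=hull(lambda q:wproj(c,o,q),p[0],p[1],13,p[2]-55,p[2]+34)[:,0]
    from numpy import array
    m=np.zeros(g.shape,np.uint8); cv2.fillConvexPoly(m,np.round(H).astype(int),1)
    for v in(225,232,240,250,285,290,295):
        s=np.where(m[v])[0]; print(v,"pred",s[0],s[-1],"L",g[v,s[0]-8:s[0]+9].tolist(),"R",g[v,s[-1]-8:s[-1]+9].tolist())
    print("pred foot edge v",H[:,1].min(),"top edge v",H[:,1].max(), g[200:232:1,279].tolist())
E
python3 fit.py
```

```text
top (array([523.2,  45.2]), 74, np.float64(1.09))
side (array([522.6,  37.3]), 118, np.float64(1.77))
261 301 181 224
wrist (array([526.5,  47. ]), 106, np.float64(4.65))
225 pred 256 296 L [142, 143, 143, 143, 143, 144, 144, 142, 135, 116, 89, 68, 60, 58, 58, 57, 54] R [50, 54, 56, 57, 57, 60, 69, 86, 107, 124, 134, 140, 142, 143, 143, 143, 143]
232 pred 255 297 L [143, 143, 143, 143, 143, 143, 143, 141, 130, 105, 75, 56, 51, 52, 50, 48, 48] R [41, 43, 47, 51, 51, 51, 59, 82, 113, 134, 142, 143, 143, 143, 143, 143, 142]
240 pred 253 298 L [142, 142, 142, 142, 142, 142, 142, 142, 136, 117, 86, 59, 47, 47, 51, 56, 58] R [58, 58, 57, 55, 53, 52, 56, 71, 100, 127, 140, 143, 143, 142, 142, 143, 142]
250 pred 252 300 L [50, 48, 41, 28, 18, 24, 51, 85, 102, 94, 74, 61, 59, 61, 63, 64, 66] R [67, 67, 66, 64, 62, 59, 60, 75, 101, 115, 99, 60, 26, 16, 24, 37, 46]
285 pred 245 306 L [59, 58, 50, 33, 19, 13, 8, 6, 9, 21, 41, 58, 66, 67, 67, 68, 70] R [74, 72, 72, 71, 70, 69, 68, 62, 47, 27, 13, 7, 8, 10, 15, 29, 45]
290 pred 244 307 L [30, 45, 52, 47, 34, 21, 14, 10, 10, 19, 38, 57, 67, 70, 71, 72, 74] R [76, 76, 75, 73, 71, 70, 68, 61, 45, 24, 11, 9, 11, 16, 31, 47, 53]
295 pred 244 308 L [10, 10, 8, 8, 10, 11, 10, 8, 10, 22, 43, 60, 68, 72, 74, 76, 76] R [76, 76, 76, 74, 73, 71, 64, 51, 33, 17, 11, 10, 9, 10, 8, 7, 8]
pred foot edge v 209.2965 top edge v 331.11844 [5, 9, 14, 18, 19, 20, 19, 18, 20, 28, 42, 55, 62, 65, 67, 67, 65, 62, 60, 59, 59, 57, 54, 51, 51, 54, 54, 50, 42, 36, 33, 36]
```

```bash
cat > fit2.py <<'E'
from fit import *
def mask(im,box):
    u,v,w,h=box; f=im.astype(int); m=((f[...,2]>1.6*f[...,0])&(f[...,2]-f[...,0]>25)).astype(np.uint8)
    M=np.zeros_like(m);M[v:v+h,u:u+w]=m[v:v+h,u:u+w]
    n,l,s,_=cv2.connectedComponentsWithStats(M); return (l==1+s[1:,4].argmax()).astype(np.uint8),s[1+s[1:,4].argmax()]
def fit3(P,M,sel,x0):
    H=cv2.convexHull(max(cv2.findContours(M,0,cv2.CHAIN_APPROX_NONE)[0],key=len))
    pts=max(cv2.findContours(M,0,cv2.CHAIN_APPROX_NONE)[0],key=len)[:,0]
    ed=np.array([p for p in pts if cv2.pointPolygonTest(H,(float(p[0]),float(p[1])),True)<1 and sel(*p)])
    res=lambda p:[cv2.pointPolygonTest(hull(P,p[0],p[1],17.5,12,62),(float(a),float(b)),True)-.5 for a,b in ed]
    r=least_squares(res,x0,loss="soft_l1",f_scale=.5,diff_step=1e-4); return r.x.round(1),len(ed),np.sqrt(np.mean(np.array(res(r.x))**2)).round(2)
if __name__=="__main__":
    cs=pickle.load(open("cs.pkl","rb"))
    for n,box,in(("top",(180,228,32,29)),("side",(266,278,32,40))):
        c=cs[n];M,s=mask(c["color"],box); print(n,s,fit3(lambda p:proj(c,p),M,lambda u,v:True,[521,43]))
    c,o=pickle.load(open("w2.pkl","rb"))
    M,s=mask(c["color"],(250,172,62,53)); print(s,fit3(lambda p:wproj(c,o,p),M,lambda u,v:v<222,[521,45]))
    for v in(182,190,200,210,220):print(v,np.where(M[v])[0][[0,-1]])
    h=hull(lambda p:wproj(c,o,p),523,45.5,17.5,12,62)[:,0];print(h.min(0),h.max(0))
E
python3 fit2.py
```

```text
top [188 234  20  19 198] (array([523.4,  45.9]), 51, np.float64(0.56))
side [272 286  22  30 554] (array([522.8,  40.4]), 74, np.float64(1.27))
[261 181  42  44 787] (array([525.4,  46.8]), 89, np.float64(0.85))
182 [274 288]
190 [265 297]
200 [262 299]
210 [261 302]
220 [294 299]
[257.73285 177.66077] [302.2715  232.16287]
```

Emit:
play_rows:
  motion:
    - {"xyz": [0.15, 0.15, -1], "turn": 0}
    - {"xyz": [0.13, 0.13, -1], "turn": 0}
    - {"xyz": [0, 0, -1], "turn": 0}
    - {"xyz": [0, 0, -0.9], "turn": 0}
    - {"xyz": [0, 0, 0], "turn": 0}

```text
time: 6.55
tool_pos: [523.0, 45.7, 125.1]
tcp_rot: [[-0.991, -0.133, -0.002], [-0.133, 0.991, 0.0], [0.002, 0.001, -1.0]]
ft_force: [-1.1, -0.0, -0.2]
gripper_width: 24.0
grip_force: 58.9
```

Emit:
play_rows:
  motion:
    - {"xyz": [0, 0, 0], "turn": 0}
    - {"xyz": [0, 0, 0], "turn": 0}
    - {"xyz": [0, 0, 0], "turn": 0}
    - {"xyz": [0, 0, 0], "turn": 0}
    - {"xyz": [0, 0, 0], "turn": 0}

```text
time: 7.18
tool_pos: [523.8, 45.6, 126.4]
tcp_rot: [[-0.991, -0.133, 0.0], [-0.133, 0.991, -0.0], [-0.0, -0.0, -1.0]]
ft_force: [0.2, -0.8, -0.4]
gripper_width: 24.1
grip_force: 58.9
```

Run:
```python
from fit2 import *
c,o=wpic("w3")
cs={n:camera(n) for n in("top","side")}; pickle.dump(cs,open("cs3.pkl","wb"))
f=lambda im,u,v,w,h,s:cv2.resize(im[v:v+h,u:u+w],None,fx=s,fy=s,interpolation=cv2.INTER_CUBIC)
im=c["color"].copy(); W=f(im,230,160,100,150,4).copy()
p=o["tool_pos"]; P=lambda q:wproj(c,o,q)
def draw(W,P,x,y,z,r,u0,v0,col):
    q=np.array([(P([x+r*np.cos(a),y+r*np.sin(a),z])-[u0,v0]+.5)*4 for a in th]); cv2.polylines(W,[np.round(q).astype(int)],True,col,1)
S=f(cs["side"]["color"],240,240,100,150,4).copy(); PS=lambda q:proj(cs["side"],q)
W=cv2.convertScaleAbs(W,alpha=1.5);S=cv2.convertScaleAbs(S,alpha=1.2)
for I,Q,u0,v0 in((W,P,230,160),(S,PS,240,240)):
    draw(I,Q,p[0],p[1],p[2]-55.5,13,u0,v0,(0,255,0)); draw(I,Q,p[0],p[1],62,17.5,u0,v0,(255,0,255)); 
cv2.imwrite("pics/w3c.png",np.hstack([W,S]))
M,s=mask(c["color"],(250,172,62,53));print(s,[(v,np.where(M[v])[0][[0,-1]]) for v in range(s[1],s[1]+s[3],4)])
```

```text
7.175 [523.8  45.6 126.4] 97.63 [ 1.e-04 -0.e+00 -1.e+00] 24.1 [-0.14  0.14  1.84 -0.    1.17 -1.85] [ 0.19 -0.79 -0.41]
[254 186  49  39 915] [(186, array([273, 282])), (190, array([265, 291])), (194, array([261, 295])), (198, array([259, 297])), (202, array([257, 298])), (206, array([256, 299])), (210, array([256, 300])), (214, array([255, 301])), (218, array([254, 302])), (222, array([254, 302]))]
```

View pics/w3c.png

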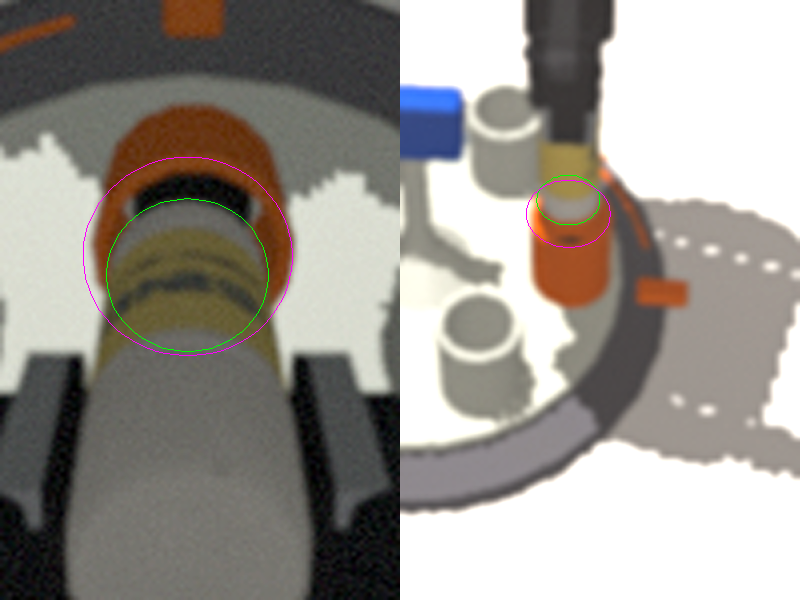

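The wrist crop shows the foot lined up with the bore fore and aft: the black bore's front edge is at row 175, as predicted. Sideways the cup is centred at x≈195 and the foot at x≈190, so I need about 0.7 mm towards +y. I'll correct that and lower to just inside the mouth.

Emit:
play_rows:
  motion:
    - {"xyz": [-0.01, 0.07, -0.4], "turn": 0}
    - {"xyz": [0, 0, -0.3], "turn": 0}
    - {"xyz": [0, 0, -0.2], "turn": 0}
    - {"xyz": [0, 0, -0.15], "turn": 0}
    - {"xyz": [0, 0, 0], "turn": 0}

```text
time: 7.95
tool_pos: [523.6, 46.3, 115.7]
tcp_rot: [[-0.991, -0.133, -0.0], [-0.133, 0.991, 0.0], [0.0, 0.0, -1.0]]
ft_force: [-0.6, -0.3, -0.5]
gripper_width: 23.9
grip_force: 58.9
```

Emit:
play_rows:
  motion:
    - {"xyz": [0, 0, -0.15], "turn": 0}
    - {"xyz": [0, 0, -0.15], "turn": 0}
    - {"xyz": [0, 0, -0.15], "turn": 0}
    - {"xyz": [0, 0, -0.15], "turn": 0}
    - {"xyz": [0, 0, 0], "turn": 0}

```text
time: 8.57
tool_pos: [523.6, 46.3, 109.6]
tcp_rot: [[-0.991, -0.133, -0.0], [-0.133, 0.991, 0.0], [0.0, 0.0, -1.0]]
ft_force: [0.8, 0.5, -0.3]
gripper_width: 24.2
grip_force: 58.9
```

Emit:
play_rows:
  motion:
    - {"xyz": [0, 0, -0.05], "turn": 0}
    - {"xyz": [0, 0, -0.05], "turn": 0}
    - {"xyz": [0, 0, -0.05], "turn": 0}
    - {"xyz": [0, 0, -0.05], "turn": 0}
    - {"xyz": [0, 0, -0.05], "turn": 0}

```text
time: 9.2
tool_pos: [523.7, 46.3, 107.3]
tcp_rot: [[-0.991, -0.133, -0.0], [-0.133, 0.991, 0.0], [0.0, 0.0, -1.0]]
ft_force: [-0.2, 0.5, -0.1]
gripper_width: 23.9
grip_force: 58.9
```

Emit:
play_rows:
  motion:
    - {"xyz": [0, 0, -0.05], "turn": 0}
    - {"xyz": [0, 0, -0.05], "turn": 0}
    - {"xyz": [0, 0, -0.05], "turn": 0}
    - {"xyz": [0, 0, -0.05], "turn": 0}
    - {"xyz": [0, 0, -0.05], "turn": 0}

```text
time: 9.82
tool_pos: [523.7, 46.3, 104.8]
tcp_rot: [[-0.991, -0.133, 0.0], [-0.133, 0.991, -0.0], [-0.0, -0.0, -1.0]]
ft_force: [1.0, 0.8, -0.6]
gripper_width: 24.2
grip_force: 58.9
```

Emit:
play_rows:
  motion:
    - {"xyz": [0, 0, -0.05], "turn": 0}
    - {"xyz": [0, 0, -0.05], "turn": 0}
    - {"xyz": [0, 0, -0.05], "turn": 0}
    - {"xyz": [0, 0, -0.05], "turn": 0}
    - {"xyz": [0, 0, -0.05], "turn": 0}

```text
time: 10.45
tool_pos: [523.7, 46.3, 102.3]
tcp_rot: [[-0.991, -0.133, 0.0], [-0.133, 0.991, 0.0], [-0.0, 0.0, -1.0]]
ft_force: [1.3, -0.2, -0.2]
gripper_width: 24.1
grip_force: 58.9
```

Emit:
play_rows:
  motion:
    - {"xyz": [0, 0, -0.05], "turn": 0}
    - {"xyz": [0, 0, -0.05], "turn": 0}
    - {"xyz": [0, 0, -0.05], "turn": 0}
    - {"xyz": [0, 0, -0.05], "turn": 0}
    - {"xyz": [0, 0, -0.05], "turn": 0}

```text
time: 11.08
tool_pos: [523.7, 46.3, 99.8]
tcp_rot: [[-0.991, -0.133, -0.0], [-0.133, 0.991, -0.0], [0.0, -0.0, -1.0]]
ft_force: [0.1, 0.3, -0.2]
gripper_width: 24.2
grip_force: 58.9
```

Emit:
play_rows:
  motion:
    - {"xyz": [0, 0, -0.05], "turn": 0}
    - {"xyz": [0, 0, -0.05], "turn": 0}
    - {"xyz": [0, 0, -0.05], "turn": 0}
    - {"xyz": [0, 0, -0.05], "turn": 0}
    - {"xyz": [0, 0, -0.05], "turn": 0}

```text
time: 11.7
tool_pos: [523.7, 46.3, 97.3]
tcp_rot: [[-0.991, -0.133, 0.0], [-0.133, 0.991, -0.0], [-0.0, -0.0, -1.0]]
ft_force: [0.9, -0.0, 0.5]
gripper_width: 24.2
grip_force: 58.9
```

Emit:
play_rows:
  motion:
    - {"xyz": [0, 0, -0.05], "turn": 0}
    - {"xyz": [0, 0, -0.05], "turn": 0}
    - {"xyz": [0, 0, -0.05], "turn": 0}
    - {"xyz": [0, 0, -0.05], "turn": 0}
    - {"xyz": [0, 0, -0.05], "turn": 0}

```text
time: 12.32
tool_pos: [523.7, 46.3, 94.8]
tcp_rot: [[-0.991, -0.133, -0.0], [-0.133, 0.991, 0.0], [0.0, 0.0, -1.0]]
ft_force: [-0.6, 0.2, -1.0]
gripper_width: 24.1
grip_force: 58.9
```

Emit:
play_rows:
  motion:
    - {"xyz": [0, 0, -0.05], "turn": 0}
    - {"xyz": [0, 0, -0.05], "turn": 0}
    - {"xyz": [0, 0, -0.05], "turn": 0}
    - {"xyz": [0, 0, -0.05], "turn": 0}
    - {"xyz": [0, 0, -0.05], "turn": 0}

```text
time: 12.95
tool_pos: [523.7, 46.3, 92.3]
tcp_rot: [[-0.991, -0.133, -0.0], [-0.133, 0.991, -0.0], [0.0, -0.0, -1.0]]
ft_force: [-0.5, 0.2, -0.4]
gripper_width: 24.1
grip_force: 58.9
```

Emit:
play_rows:
  motion:
    - {"xyz": [0, 0, -0.05], "turn": 0}
    - {"xyz": [0, 0, -0.05], "turn": 0}
    - {"xyz": [0, 0, -0.05], "turn": 0}
    - {"xyz": [0, 0, -0.05], "turn": 0}
    - {"xyz": [0, 0, -0.05], "turn": 0}

```text
time: 13.58
tool_pos: [523.7, 46.3, 89.8]
tcp_rot: [[-0.991, -0.133, 0.0], [-0.133, 0.991, -0.0], [-0.0, -0.0, -1.0]]
ft_force: [-0.4, 0.5, -0.8]
gripper_width: 24.1
grip_force: 58.9
```

Emit:
play_rows:
  motion:
    - {"xyz": [0, 0, -0.05], "turn": 0}
    - {"xyz": [0, 0, -0.05], "turn": 0}
    - {"xyz": [0, 0, -0.05], "turn": 0}
    - {"xyz": [0, 0, -0.05], "turn": 0}
    - {"xyz": [0, 0, -0.05], "turn": 0}

```text
time: 14.2
tool_pos: [523.7, 46.3, 87.2]
tcp_rot: [[-0.991, -0.133, -0.0], [-0.133, 0.991, -0.0], [0.0, 0.0, -1.0]]
ft_force: [0.1, 0.3, -0.8]
gripper_width: 23.9
grip_force: 58.9
```

Emit:
play_rows:
  motion:
    - {"xyz": [0, 0, -0.03], "turn": 0}
    - {"xyz": [0, 0, -0.03], "turn": 0}
    - {"xyz": [0, 0, -0.03], "turn": 0}
    - {"xyz": [0, 0, -0.03], "turn": 0}
    - {"xyz": [0, 0, 0], "turn": 0}

```text
time: 14.82
tool_pos: [524.0, 46.3, 86.6]
tcp_rot: [[-0.991, -0.133, 0.0], [-0.133, 0.991, -0.0], [-0.0, -0.0, -1.0]]
ft_force: [-1.2, -0.9, 6.2]
gripper_width: 24.0
grip_force: 59.4
```

Emit:
play_rows:
  motion:
    - {"xyz": [0, 0, -0.02], "turn": 0}
    - {"xyz": [0, 0, -0.01], "turn": 0}
    - {"xyz": [0, 0, 0], "turn": 0}
    - {"xyz": [0, 0, 0], "turn": 0}
    - {"xyz": [0, 0, 0], "turn": 0}

```text
time: 15.45
tool_pos: [524.0, 46.3, 86.5]
tcp_rot: [[-0.991, -0.133, 0.001], [-0.133, 0.991, -0.0], [-0.001, -0.0, -1.0]]
ft_force: [-1.7, 0.2, 6.1]
gripper_width: 24.3
grip_force: 59.5
```

Emit:
play_rows:
  motion:
    - {"xyz": [0, 0, -0.02], "turn": 0}
    - {"xyz": [0, 0, -0.02], "turn": 0}
    - {"xyz": [0, 0, 0], "turn": 0}
    - {"xyz": [0, 0, 0], "turn": 0}
    - {"xyz": [0, 0, 0], "turn": 0}

```text
time: 16.08
tool_pos: [524.1, 46.3, 86.2]
tcp_rot: [[-0.991, -0.133, 0.001], [-0.133, 0.991, -0.0], [-0.001, -0.0, -1.0]]
ft_force: [-3.0, 0.2, 7.0]
gripper_width: 24.2
grip_force: 59.6
```

Emit:
play_rows:
  motion:
    - {"xyz": [0, 0, -0.02], "turn": 0}
    - {"xyz": [0, 0, -0.02], "turn": 0}
    - {"xyz": [0, 0, 0], "turn": 0}
    - {"xyz": [0, 0, 0], "turn": 0}
    - {"xyz": [0, 0, 0], "turn": 0}

```text
time: 16.7
tool_pos: [524.1, 46.3, 86.0]
tcp_rot: [[-0.991, -0.133, 0.001], [-0.133, 0.991, -0.0], [-0.001, -0.0, -1.0]]
ft_force: [-2.6, 0.6, 8.1]
gripper_width: 23.8
grip_force: 59.7
```

Emit:
play_rows:
  motion:
    - {"xyz": [0, 0, -0.02], "turn": 0}
    - {"xyz": [0, 0, -0.02], "turn": 0}
    - {"xyz": [0, 0, 0], "turn": 0}
    - {"xyz": [0, 0, 0], "turn": 0}
    - {"xyz": [0, 0, 0], "turn": 0}

```text
time: 17.32
tool_pos: [524.2, 46.2, 85.7]
tcp_rot: [[-0.991, -0.133, 0.001], [-0.133, 0.991, -0.0], [-0.001, -0.0, -1.0]]
ft_force: [-3.1, 0.3, 9.2]
gripper_width: 24.1
grip_force: 59.8
```

Emit:
play_rows:
  motion:
    - {"xyz": [0, 0, -0.02], "turn": 0}
    - {"xyz": [0, 0, -0.02], "turn": 0}
    - {"xyz": [0, 0, 0], "turn": 0}
    - {"xyz": [0, 0, 0], "turn": 0}
    - {"xyz": [0, 0, 0], "turn": 0}

```text
time: 17.95
tool_pos: [524.0, 46.3, 85.0]
tcp_rot: [[-0.991, -0.133, 0.001], [-0.133, 0.991, -0.0], [-0.0, -0.0, -1.0]]
ft_force: [-2.2, -0.5, 7.7]
gripper_width: 24.0
grip_force: 59.8
```

Emit:
play_rows:
  motion:
    - {"xyz": [0, 0, -0.03], "turn": 0}
    - {"xyz": [0, 0, -0.03], "turn": 0}
    - {"xyz": [0, 0, -0.03], "turn": 0}
    - {"xyz": [0, 0, 0], "turn": 0}
    - {"xyz": [0, 0, 0], "turn": 0}

```text
time: 18.58
tool_pos: [523.7, 46.3, 83.1]
tcp_rot: [[-0.991, -0.133, 0.0], [-0.133, 0.991, -0.0], [-0.0, -0.0, -1.0]]
ft_force: [-0.1, -0.1, 0.7]
gripper_width: 23.9
grip_force: 59.6
```

Emit:
play_rows:
  motion:
    - {"xyz": [0, 0, -0.05], "turn": 0}
    - {"xyz": [0, 0, -0.05], "turn": 0}
    - {"xyz": [0, 0, -0.05], "turn": 0}
    - {"xyz": [0, 0, -0.03], "turn": 0}
    - {"xyz": [0, 0, 0], "turn": 0}

```text
time: 19.2
tool_pos: [523.7, 46.4, 81.4]
tcp_rot: [[-0.991, -0.133, -0.0], [-0.133, 0.991, 0.0], [0.0, 0.0, -1.0]]
ft_force: [-0.1, 0.0, -0.2]
gripper_width: 24.0
grip_force: 59.4
```

Emit:
play_rows:
  motion:
    - {"xyz": [0, 0, -0.02], "turn": 0}
    - {"xyz": [0, 0, -0.02], "turn": 0}
    - {"xyz": [0, 0, -0.02], "turn": 0}
    - {"xyz": [0, 0, 0], "turn": 0}
    - {"xyz": [0, 0, 0], "turn": 0}

```text
time: 19.82
tool_pos: [523.7, 46.3, 80.9]
tcp_rot: [[-0.991, -0.133, -0.0], [-0.133, 0.991, -0.0], [0.0, -0.0, -1.0]]
ft_force: [-0.7, -0.8, -0.9]
gripper_width: 24.2
grip_force: 59.4
```

Emit:
play_rows:
  motion:
    - {"xyz": [0, 0, 0], "turn": 0}
    - {"xyz": [0, 0, 0], "turn": 0}
    - {"xyz": [0, 0, 0], "turn": 0}
    - {"xyz": [0, 0, 0], "turn": 0}
    - {"xyz": [0, 0, 0], "turn": 0}
  gripper: 0.6

```text
time: 20.45
tool_pos: [523.7, 46.3, 80.9]
tcp_rot: [[-0.991, -0.133, -0.0], [-0.133, 0.991, -0.0], [0.0, -0.0, -1.0]]
ft_force: [-0.1, -0.2, 0.3]
gripper_width: 51.2
grip_force: 0.0
```

Emit:
play_rows:
  motion:
    - {"xyz": [0, 0, 1], "turn": 0}
    - {"xyz": [0, 0, 2], "turn": 0}
    - {"xyz": [0, 0, 3], "turn": 0}
    - {"xyz": [0, 0, 3], "turn": 0}
    - {"xyz": [0, 0, 2], "turn": 0}

```text
time: 21.08
tool_pos: [524.5, 46.2, 193.5]
tcp_rot: [[-0.991, -0.133, 0.003], [-0.133, 0.991, -0.0], [-0.003, -0.001, -1.0]]
ft_force: [-0.1, -0.4, 0.4]
gripper_width: 51.2
grip_force: 0.0
```

Run:
```python
from fit2 import *
c,o=wpic("w4")
cs={n:camera(n) for n in("top","side")}; pickle.dump(cs,open("cs4.pkl","wb"))
f=lambda im,u,v,w,h,s:cv2.resize(im[v:v+h,u:u+w],None,fx=s,fy=s,interpolation=cv2.INTER_CUBIC)
W=f(c["color"],150,110,260,195,800/260*.62); S=f(cs["side"]["color"],190,230,130,140,2.7)
print(W.shape,S.shape)
h=min(W.shape[0],S.shape[0]); cv2.imwrite("pics/w4c.png",cv2.convertScaleAbs(np.hstack([W[:h],S[:h]]),alpha=1.4))
# blue bar in all views
for n,cc in[("wrist",c),*cs.items(),*[("0"+k,v) for k,v in pickle.load(open("cs.pkl","rb")).items()]]:
    m=cv2.inRange(cv2.cvtColor(cc["color"],cv2.COLOR_BGR2HSV),(105,140,40),(125,255,255)); k,l,s,ce=cv2.connectedComponentsWithStats(m)
    for i in range(1,k):
        if s[i,4]>60:
            q=np.argwhere(l==i)[:,::-1].astype(np.float32); H=cv2.approxPolyDP(cv2.convexHull(q),1.5,True)[:,0]; print(n,s[i],ce[i].round(1),H.tolist())
```

```text
21.075 [524.5  46.2 193.5] 97.63 [ 2.9e-03 -4.0e-04 -1.0e+00] 51.2 [-0.14  0.06  1.78 -0.    1.3  -1.85] [-0.12 -0.35  0.39]
(372, 496, 3) (378, 351, 3)
wrist [ 268  263   18   65 1077] [276.5 295.8] [[282.0, 327.0], [272.0, 327.0], [268.0, 324.0], [268.0, 286.0], [271.0, 263.0], [283.0, 264.0], [285.0, 317.0]]
top [184 193   9  19 116] [188.  202.9] [[192.0, 211.0], [186.0, 210.0], [184.0, 206.0], [187.0, 193.0], [191.0, 198.0]]
side [228 261  27  18 427] [241.7 269.6] [[253.0, 278.0], [231.0, 277.0], [229.0, 262.0], [254.0, 263.0]]
0top [182 193  11  25 198] [187.3 205.1] [[192.0, 216.0], [188.0, 217.0], [184.0, 214.0], [182.0, 194.0], [187.0, 193.0], [191.0, 198.0]]
0side [228 261  27  18 416] [241.5 269.6] [[253.0, 278.0], [231.0, 277.0], [229.0, 262.0], [254.0, 263.0]]
```

View pics/w4c.png

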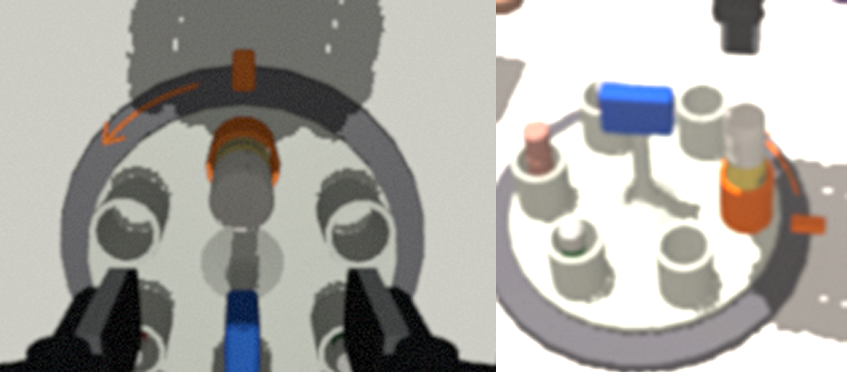

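The wrist and side crops show the stick upright in the orange cup, with its foot deep in the bore and the wheel still at the mark. Next I'll fit the blue bar.

Run:
```python
from fit2 import *
c,o=pickle.load(open("w4.pkl","rb")); cs=pickle.load(open("cs.pkl","rb"))
def bar(P,x,y,a):
    R=np.array([[np.cos(a),-np.sin(a)],[np.sin(a),np.cos(a)]])
    q=np.array([P([*(R@[i*22,j*7]+[x,y]),z]) for i in(-1,1) for j in(-1,1) for z in(97,131)],np.float32); return cv2.convexHull(q)
def cont(im):
    f=im.astype(int); m=((f[...,0]>1.5*f[...,2])&(f[...,0]-f[...,2]>22)&(f[...,0]>1.2*f[...,1])).astype(np.uint8); m[:, :150]=0;m[:,300:]=0
    k,l,s,_=cv2.connectedComponentsWithStats(m); i=1+s[1:,4].argmax(); print(s[i])
    return max(cv2.findContours((l==i).astype(np.uint8),0,cv2.CHAIN_APPROX_NONE)[0],key=len)[:,0]
def run(views,fix=None):
    def res(p):
        r=[]
        for P,ed in views: r+=[cv2.pointPolygonTest(bar(P,p[0],p[1],p[2]/100 if fix is None else fix),(float(u),float(v)),True)-.5 for u,v in ed]
        return r
    s=least_squares(res,[588,54,13.],diff_step=1e-3,loss="soft_l1",f_scale=.5); return s.x.round(1),np.sqrt(np.mean(np.array(res(s.x))**2)).round(2)
Pw=lambda p:wproj(c,o,p); ew=cont(c["color"]); ew=ew[ew[:,1]<315]
Ps=lambda p:proj(cs["side"],p); es=cont(cs["side"]["color"])
Pt=lambda p:proj(cs["top"],p); et=cont(cs["top"]["color"])
for n,v in(("wrist",[(Pw,ew)]),("side",[(Ps,es)]),("top",[(Pt,et)])): print(n,run(v),run(v,.131))
print(bar(Pw,588.3,54.7,.131)[:,0].round(1).tolist())
print("mark wrist",watz(c,o,150+244/1.908,110+88/1.908,11))
```

```text
[ 267  262   20   66 1151]
[228 261  28  19 476]
[182 193  11  25 222]
wrist (array([589.5,  54.7,  11.1]), np.float64(0.94)) (array([589.5,  54.8,  13. ]), np.float64(0.96))
side (array([587. ,  54. ,  28.3]), np.float64(1.29)) (array([587.1,  53.8,  13. ]), np.float64(1.3))
top (array([588.1,  53.5,  17.9]), np.float64(0.69)) (array([588.2,  53.4,  13. ]), np.float64(0.7))
[[286.29998779296875, 281.20001220703125], [285.5, 330.20001220703125], [267.29998779296875, 330.20001220703125], [266.6000061035156, 281.1000061035156], [267.8999938964844, 260.8999938964844], [285.29998779296875, 260.8999938964844]]
mark wrist [493.44558617  43.23123186  11.        ]
```

Emit:
play_rows:
  motion:
    - {"xyz": [1.3, 0.17, 0], "turn": -0.1745}
    - {"xyz": [1.3, 0.17, 0], "turn": -0.1745}
    - {"xyz": [1.3, 0.17, 0], "turn": -0.1745}
    - {"xyz": [1.3, 0.17, 0], "turn": -0.1745}
    - {"xyz": [1.25, 0.15, 0], "turn": -0.1745}

```text
time: 21.85
tool_pos: [587.8, 54.7, 189.2]
tcp_rot: [[-0.735, 0.678, -0.003], [0.678, 0.735, 0.0], [0.002, -0.002, -1.0]]
ft_force: [-0.7, -0.6, 0.2]
gripper_width: 51.1
grip_force: 0.0
```

Emit:
play_rows:
  motion:
    - {"xyz": [0, 0, 0], "turn": -0.1745}
    - {"xyz": [0, 0, 0], "turn": -0.1745}
    - {"xyz": [0, 0, 0], "turn": -0.1745}
    - {"xyz": [0, 0, 0], "turn": -0.1745}
    - {"xyz": [0, 0, 0], "turn": -0.1745}

```text
time: 22.48
tool_pos: [587.3, 54.7, 189.3]
tcp_rot: [[0.047, 0.999, -0.003], [0.999, -0.047, 0.0], [0.0, -0.003, -1.0]]
ft_force: [0.0, -0.1, -1.0]
gripper_width: 51.2
grip_force: 0.0
```

Emit:
play_rows:
  motion:
    - {"xyz": [0, 0, 0], "turn": -0.1745}
    - {"xyz": [0, 0, 0], "turn": -0.1745}
    - {"xyz": [0, 0, 0], "turn": -0.1745}
    - {"xyz": [0, 0, 0], "turn": -0.1745}
    - {"xyz": [0, 0, 0], "turn": -0.1745}

```text
time: 23.1
tool_pos: [587.3, 54.7, 189.2]
tcp_rot: [[0.795, 0.606, -0.003], [0.606, -0.795, 0.0], [-0.002, -0.002, -1.0]]
ft_force: [-1.1, -0.3, -0.2]
gripper_width: 51.0
grip_force: 0.0
```

Emit:
play_rows:
  motion:
    - {"xyz": [0, 0, 0], "turn": -0.1745}
    - {"xyz": [0, 0, 0], "turn": -0.1745}
    - {"xyz": [0, 0, 0], "turn": -0.1746}
    - {"xyz": [0, 0, 0], "turn": 0}
    - {"xyz": [0, 0, 0], "turn": 0}

```text
time: 23.72
tool_pos: [587.8, 54.7, 190.1]
tcp_rot: [[0.991, 0.136, -0.001], [0.136, -0.991, 0.0], [-0.001, -0.0, -1.0]]
ft_force: [-0.1, -1.1, 0.8]
gripper_width: 51.2
grip_force: 0.0
```

Emit:
play_rows:
  motion:
    - {"xyz": [0.04, 0, -2.5], "turn": 0}
    - {"xyz": [0, 0, -2.5], "turn": 0}
    - {"xyz": [0, 0, -2], "turn": 0}
    - {"xyz": [0, 0, -1.5], "turn": 0}
    - {"xyz": [0, 0, -0.5], "turn": 0}

```text
time: 24.35
tool_pos: [588.1, 54.7, 99.8]
tcp_rot: [[0.991, 0.134, -0.001], [0.134, -0.991, 0.0], [-0.001, -0.0, -1.0]]
ft_force: [-0.4, 0.2, 0.4]
gripper_width: 51.2
grip_force: 0.0
```

Emit:
play_rows:
  motion:
    - {"xyz": [0, 0, 0], "turn": 0}
    - {"xyz": [0, 0, 0], "turn": 0}
    - {"xyz": [0, 0, 0], "turn": 0}
    - {"xyz": [0, 0, 0], "turn": 0}
    - {"xyz": [0, 0, 0], "turn": 0}
  gripper: 0

```text
time: 24.98
tool_pos: [589.3, 54.7, 102.0]
tcp_rot: [[0.991, 0.133, 0.002], [0.133, -0.991, 0.0], [0.002, 0.0, -1.0]]
ft_force: [-0.9, 0.8, 4.3]
gripper_width: 13.2
grip_force: 59.8
```

Emit:
play_rows:
  motion:
    - {"xyz": [0, 0, 0], "turn": 0.08}
    - {"xyz": [0, 0, 0], "turn": 0.08}
    - {"xyz": [0, 0, 0], "turn": 0.08}
    - {"xyz": [0, 0, 0], "turn": 0.08}
    - {"xyz": [0, 0, 0], "turn": 0.08}

```text
time: 25.6
tool_pos: [589.2, 55.1, 102.0]
tcp_rot: [[0.86, 0.511, 0.001], [0.511, -0.86, 0.001], [0.002, 0.0, -1.0]]
ft_force: [-1.5, 1.3, 5.8]
gripper_width: 13.2
grip_force: 60.0
```

Emit:
play_rows:
  motion:
    - {"xyz": [0, 0, 0], "turn": 0.09}
    - {"xyz": [0, 0, 0], "turn": 0.09}
    - {"xyz": [0, 0, 0], "turn": 0.09}
    - {"xyz": [0, 0, 0], "turn": 0.09}
    - {"xyz": [0, 0, 0], "turn": 0.09}

```text
time: 26.22
tool_pos: [588.9, 55.5, 102.1]
tcp_rot: [[0.551, 0.834, 0.001], [0.834, -0.551, 0.001], [0.002, -0.0, -1.0]]
ft_force: [-1.9, 3.9, 8.2]
gripper_width: 13.3
grip_force: 60.1
```

Emit:
play_rows:
  motion:
    - {"xyz": [0, 0, 0], "turn": 0.08}
    - {"xyz": [0, 0, 0], "turn": 0.07}
    - {"xyz": [0, 0, 0], "turn": 0.047}
    - {"xyz": [0, 0, 0], "turn": 0}
    - {"xyz": [0, 0, 0], "turn": 0}

```text
time: 26.85
tool_pos: [588.6, 55.6, 102.0]
tcp_rot: [[0.38, 0.925, 0.0], [0.925, -0.38, 0.002], [0.001, -0.0, -1.0]]
ft_force: [-4.0, 3.9, 5.9]
gripper_width: 13.0
grip_force: 59.9
```

Emit:
play_rows:
  motion:
    - {"xyz": [0, 0, 0], "turn": 0}
    - {"xyz": [0, 0, 0], "turn": 0}
    - {"xyz": [0, 0, 0], "turn": 0}
    - {"xyz": [0, 0, 0], "turn": 0}
    - {"xyz": [0, 0, 0], "turn": 0}

```text
time: 27.48
tool_pos: [588.6, 55.6, 102.0]
tcp_rot: [[0.38, 0.925, 0.0], [0.925, -0.38, 0.002], [0.001, -0.001, -1.0]]
ft_force: [-3.4, 3.7, 8.9]
gripper_width: 12.8
grip_force: 60.3
```

Emit:
play_rows:
  motion:
    - {"xyz": [0, 0, 0], "turn": 0}
    - {"xyz": [0, 0, 0], "turn": 0}
    - {"xyz": [0, 0, 0], "turn": 0}
    - {"xyz": [0, 0, 0], "turn": 0}
    - {"xyz": [0, 0, 0], "turn": 0}
  gripper: 0.6

```text
time: 28.1
tool_pos: [588.6, 54.6, 100.8]
tcp_rot: [[0.38, 0.925, -0.0], [0.925, -0.38, -0.0], [-0.0, -0.0, -1.0]]
ft_force: [-0.3, -0.9, 0.4]
gripper_width: 51.4
grip_force: 0.0
```

Emit:
play_rows:
  motion:
    - {"xyz": [0, 0, 1], "turn": 0}
    - {"xyz": [0, 0, 2], "turn": 0}
    - {"xyz": [0, 0, 3], "turn": 0}
    - {"xyz": [0, 0, 3], "turn": 0}
    - {"xyz": [0, 0, 3], "turn": 0}

```text
time: 28.72
tool_pos: [589.0, 54.6, 223.9]
tcp_rot: [[0.38, 0.925, 0.002], [0.925, -0.38, -0.0], [0.001, 0.002, -1.0]]
ft_force: [0.3, 0.7, 0.3]
gripper_width: 51.4
grip_force: 0.0
```

Emit:
play_rows:
  motion:
    - {"xyz": [-3, -3, 1], "turn": 0}
    - {"xyz": [-4, -4, 0], "turn": 0}
    - {"xyz": [-4, -4, 0], "turn": 0}
    - {"xyz": [-4, -4, 0], "turn": 0}
    - {"xyz": [0, 0, 0], "turn": 0}

```text
time: 29.35
tool_pos: [437.3, -97.5, 232.5]
tcp_rot: [[0.385, 0.923, 0.002], [0.923, -0.385, -0.002], [-0.001, 0.002, -1.0]]
ft_force: [0.7, -0.3, -0.2]
gripper_width: 51.1
grip_force: 0.0
```

Run:
```python
from h import *
a,b=camera("top"),camera("side"); o=arm.get_obs(); print(o["time"],o["tool_pos"],o["ft_force"])
f=lambda im,u,v,w,h,s:cv2.resize(im[v:v+h,u:u+w],None,fx=s,fy=s,interpolation=cv2.INTER_CUBIC)
cv2.imwrite("pics/end.png",np.hstack([f(a["color"],140,100,200,200,2),f(b["color"],170,180,160,160,2.5)]))
```

```text
29.45 [439.13130474 -95.71566448 232.43352012] [0.57556452 1.12053699 0.38969479]
```

View pics/end.png

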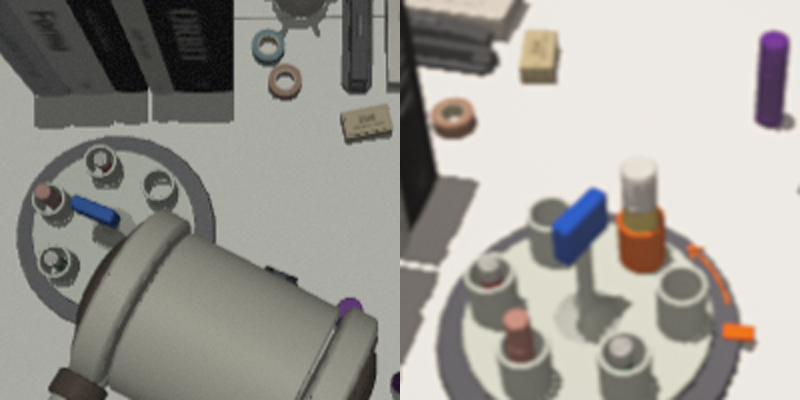

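The end view shows the orange cup one click counterclockwise of the mark with the stick upright in it. The box and the tape roll are where they were, and the gripper is clear.

```bash
python3 -c "
from rig import arm
print(arm.finish_job())"
```

```text
the job is handed in; nothing more can be done
None
```

The job is handed in. The seat clicked at a push of about 9 to 10 N, the wheel is turned one click counterclockwise with the glue stick upright in the orange cup, everything is released and the bystanders are untouched. The hand-in returned no verdict. One of the pictures I viewed was 847 pixels wide, over the 800 limit.

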